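# Show which ornament goes where on the wreath

## Task

Show the next step in making the wreath: with the fingertips straight down, point at the star-shaped ornament in the tray from a couple of centimetres above and keep pointing for two seconds, then point the same way for two seconds at the one bare pad on the wreath where it belongs. Do not touch or move anything, and do not dip down over any other ornament or any other part of the wreath. Finish with the hand raised well clear, at least 20 cm above the table.

Things in the scene. Friction and masses are not known exactly. Their poses are not given: they have to be found in the camera images.
- star: five-pointed star of pale plywood, 64 mm across, 10 mm thick, loose and flat in the tray, its top 16 mm above the table; origin at the centre of its underside. To point at it: TCP within 20 mm of its centre horizontally and 37 to 80 mm above the table (the fingertips stand 19 mm past the TCP), tool within 0.35 rad of vertical, for at least 1.5 s; gripper shut or open
- gap (a point): centre of the top face of the bare pad on the wreath, 15 mm above the table: a flat pale round pad 48 mm across, the only one of the six without a bead. Point at it in the same way: TCP within 20 mm horizontally and 36 to 79 mm above the table, for 1.5 s at least
- wreath: flat wooden hoop fixed to the table, left or right, turned any way, 218 mm across; six round pads on an 85 mm radius, five with a bead (40 mm across, top 35 mm above the table). Origin: the hoop's centre on the table; x axis towards the bare pad. TCP below 75 mm within 120 mm of this centre but over 50 mm from the bare pad counts as pointing wrongly
- tray: shallow open dark wooden tray, fixed to the table, 200 by 260 mm, walls 28 mm high and 6 mm thick, floor 6 mm thick; origin at the centre of its underside. It lies on the other side from the wreath. The four ornaments lie in it about 100 by 150 mm apart, in any order
- flower: flower ornament of the same plywood with five round petals, 60 to 65 mm across, 10 mm thick, loose and flat in the tray, its top 16 mm above the table; origin at the centre of its underside. Leave alone; the TCP within 25 mm of its centre horizontally and below 75 mm above the table counts as pointing at it
- tree: fir tree ornament of the same plywood with three tiers and a trunk, 74 mm long along its x, 42 mm broad, 10 mm thick, loose and flat in the tray, its top 16 mm above the table; origin at the centre of its underside (between trunk and tip). Leave alone, same rule as for the flower
- house: house ornament of the same plywood, a rectangle with a pointed roof, 77 mm long along its x, 50 mm broad, 10 mm thick, loose and flat in the tray, its top 16 mm above the table; origin at the centre of its underside (in the rectangle). Leave alone, same rule as for the flower
- glue: loose white glue bottle with orange cap, standing, 48 mm across, 130 mm tall, beyond the work in the middle; origin at the centre of its underside. Bystander
- pot: loose white ceramic pot, 74 mm across, 85 mm tall, with brushes sticking out to 176 mm high and up to 40 mm from its axis, at the far left of the work; origin at the centre of its underside. Bystander
- reel: loose cork reel (ring), 84 mm across, 24 mm high, lying flat between the robot and the work; origin at the centre of its underside. Bystander
There are look-alikes about, which are no part of the job. Leave any pink or red look-alike of the wreath alone.

How it is judged (in metres and radians):
On the way, in this order (a step that is already met when the one before it is completed fails the run):
1. the fingertips point straight down at the star, just above it, for 1.5 s (horizontal distance between the grasp point and star below 0.02 m and height (world z) of the grasp point between 0.037 and 0.08 m and angle between the grasp point's own z axis and vertical above 2.79 rad), for 1.5 s.
2. then they point straight down at the bare pad of the wreath, just above it, for 1.5 s (horizontal distance between the grasp point and gap below 0.02 m and height (world z) of the grasp point between 0.036 and 0.079 m and angle between the grasp point's own z axis and vertical above 2.79 rad), for 1.5 s.
At the end, for the whole second after the job is handed in: The hand is raised (TCP more than 195 mm above the table), and the ornaments and the bystanders lie within 6 mm of where they began (height (world z) of the grasp point above 0.195 m and distance of each of star, flower, tree, house, glue, pot, reel from where it was at the start of the episode below 0.006 m); the robot touches nothing.
It fails at once if the robot touches something (over 0.5 N) (contact force between any of the fingers, the arm and anything else above 0.5 N).
It fails at once if the star is lifted (height (world z) of star above 0.014 m).
It fails at once if an ornament or a bystander is moved by more than 6 mm (distance of any of star, flower, tree, house, glue, pot, reel from where it was at the start of the episode above 0.006 m).
It fails at once if the hand points at another ornament (TCP within 25 mm horizontally and below 75 mm) ((horizontal distance between the grasp point and flower below 0.025 m and height (world z) of the grasp point below 0.075 m) or (horizontal distance between the grasp point and tree below 0.025 m and height (world z) of the grasp point below 0.075 m) or (horizontal distance between the grasp point and house below 0.025 m and height (world z) of the grasp point below 0.075 m)).
It fails at once if the hand points at another part of the wreath (TCP below 75 mm, within 120 mm of its centre, over 50 mm from the bare pad) (horizontal distance between the grasp point and wreath below 0.12 m and height (world z) of the grasp point below 0.075 m and horizontal distance between the grasp point and gap above 0.05 m).
It also fails if it takes over 48 s, if anything falls off the work surface, if the arm or the gripper's body presses on something with over 40 N, if the wrist force passes 120 N, or if a joint passes its speed limit or range.

## Robot

A 6-joint arm with a two-finger parallel gripper is mounted at the origin on the work surface. World frame = base frame: x ahead of the robot, y to its left, z up, the work surface at z = 0. Lengths are in m, angles in degrees, forces in N, time in s.
With the tool pointing down it reaches from about 0.325 to 0.775 m from the base axis. Payload 5.5 kg.
Tool frame: the origin (TCP) lies between the finger pads, 19 mm behind the fingertips; this is the grasp point; z points along the fingers, y is the line along which they close (so a half turn about z gives the same grasp; the last joint's range is limited). The gripper opens to 85 mm and grips with 20 to 120 N. Pads are 22 mm wide; open, the fingers measure 114 mm over their backs; the gripper's body (76 mm by 85 mm) begins 54 mm behind the grasp point. The pads swing forward as they close: fully open they stand 13 mm farther back than shut.
Start: joints at [66.366, 5.22, 70.514, -0, 104.267, -3.249], TCP at [0.209, 0.562, 0.25] pointing down, gripper open.
Joint ranges: [-164.24, 164.24], [-49.07, 125.15], [9.68, 141.18], [-86.29, 266.29], [3.28, 154.24], [-151.56, 151.56]. Speed limits (degrees/s): [147.25, 147.25, 172.46, 180, 180, 180].

## Interface

Orientations are given as a 3x3 rotation matrix whose columns are the frame's x, y, z axes.
In Python, from cell import robot, viewer, order gives the robot as it stands.
- The arm moves only by the tool drive_tool, never from a script. Its argument "rows" is one flat list of numbers, 7 for each row, row after row: the shift along the tool's x, y, z in mm, then the turn, a rotation vector about the tool's x, y, z in rad, then the closure, from -1 (fully open) to 1 (shut). In form: [dx, dy, dz, ax, ay, az, hand, dx, dy, dz, ax, ay, az, hand, ...]. A call has 1 to 12 rows; each row shifts and turns the commanded pose from where the row before left it, along the tool's axes as they then stand; what a row does not reach is not made up. A row lasts 1/10 s, in which the tool goes at most 50 mm and 8.59 degrees, less where a joint would pass 70% of its speed; a pose out of reach is approached as far as the arm can. A call with a gripper value outside its range is refused whole. The fingers move at their own pace and stop on an object; the grip force is fixed at half the most. Time passes only in rows, so rows that do not move let the fingers close. It gives the time, the measured TCP pose, the force, the opening and the grip force at its end, in the units of the state.
- robot.state(): the state, without advancing time (a new reading comes with each control period).
- viewer.snapshot(name): name is "scene" or "top"; returns (picture, depth): 400x640x3 uint8, red, green, blue; 400x640 float32, m along the optical axis (not along the pixel's ray), 0 where there is no reading.
- viewer.camera_info(name): a dict with "fx", "fy", "cx", "cy" (pixels), "dist" ([k1, k2, p1, p2, k3] as OpenCV has them; the pictures are not rectified), "rvec" (rotation vector, rad) and "tvec" (3), from world to camera coordinates, as OpenCV has them. Camera axes: x right, y down, z forward; pixel columns grow to the right and rows downward; lengths in m; the calibration is good to about 2 mm. A picture is of the moment at which its call begins. camera_info takes no time and is no camera call.
- order.close_job(): hands the job in; it is judged then, once.
The state is a dict: "t": time; "joint_positions": joint angles; "joint_velocities": joint speeds; "joint_torque": joint torques, N m; "tcp_pos": TCP position; "tcp_rot": TCP orientation; "wrist_force": force on the tool from outside, world axes, zero at the start; "ft_torque": the same for the moment, N m; "finger_gap": finger opening in m; "grasp_force": force on a finger pad.
Only numpy, scipy, OpenCV 4.12 (cv2) and the standard library are available. Lean on these libraries where they do the work, as an engineer would, in place of code of your own. Each camera call takes 0.05 s, during which the arm holds its last target. There are 200 camera calls.

## Working session

There is one attempt and no reset: what is moved stays moved. The work goes in short steps, Python scripts to look and compute and a tool call to move; the robot and the scene stay as the last step left them, time stands still between calls to the robot, and variables do not carry over. Pictures are saved under pics/ and viewed, at most 10 in all, crops included, and the job is handed in when it is done.

Besides the shell and the picture viewer there is one more tool, called after "Call:" in YAML: its name, and indented under it one key for each argument. drive_tool: Moves the arm, as the interface text tells. Its arguments: {"type":"object","properties":{"rows":{"type":"array","items":{"type":"number"}}},"required":["rows"]}

```bash
mkdir -p pics; cat > h.py <<'E'
import numpy as np, cv2
from cell import robot, viewer, order
def ray(name,uv,z):
    c=viewer.camera_info(name)
    K=np.array([[c['fx'],0,c['cx']],[0,c['fy'],c['cy']],[0,0,1.]])
    R=cv2.Rodrigues(np.array(c['rvec'],float))[0]; t=np.array(c['tvec'],float).reshape(3)
    p=cv2.undistortPoints(np.array(uv,np.float64).reshape(-1,1,2),K,np.array(c['dist'],float)).reshape(-1,2)
    d=np.c_[p,np.ones(len(p))]@R; o=-R.T@t
    return o+d*((z-o[2])/d[:,2])[:,None]
E
python3 - <<'E'
from h import *
for n in("top","scene"):
    p,d=viewer.snapshot(n); np.savez(n,p=p,d=d); cv2.imwrite(f"pics/{n}0.png",p[:,:,::-1])
s=robot.state(); print(s['t'],s['tcp_pos'],s['tcp_rot'],s['finger_gap'])
E
```

```text
0.1 [0.20891165 0.56222435 0.24896   ] [[-9.37373737e-01  3.48324536e-01 -7.03942323e-04]
 [ 3.48325233e-01  9.37372367e-01 -1.60572336e-03]
 [ 1.00543235e-04 -1.75036378e-03 -9.99998463e-01]] 0.08542692943948073
```

View pics/top0.png

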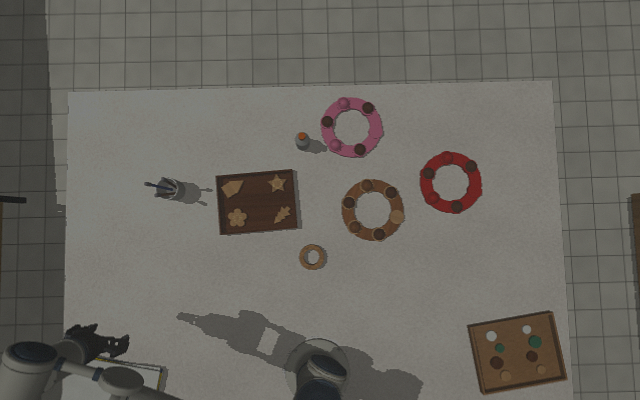

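View pics/scene0.png

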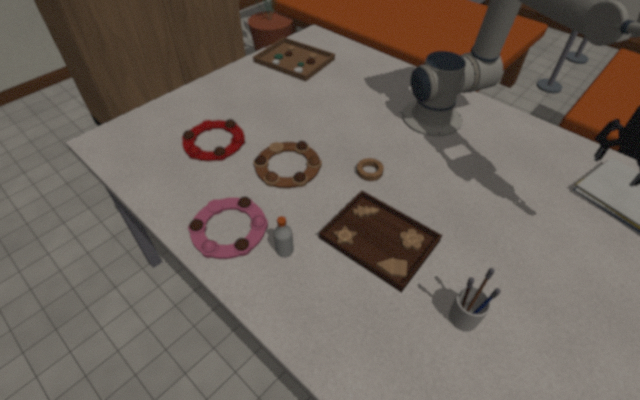

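The top view shows the tray at (258,202) with the house at (232,187), star (278,183), flower (237,217) and tree (282,214). The brown wreath is at (373,210), and its pale pad at (397,216) looks bare. Look-alikes for the wreath are the pink ring (352,127) and the red ring (451,182). The brown wooden ring fits the description. I'll measure it and confirm in a crop.

```bash
python3 - <<'E'
from h import *
p=np.load("top.npz")['p']; hsv=cv2.cvtColor(p,cv2.COLOR_RGB2HSV)
for n,uv in dict(star=(278,183),house=(232,187),pad=(397,216),wood=(375,183),bead=(350,202),tray=(258,205),petal=(237,217)).items(): print(n,p[uv[1],uv[0]],hsv[uv[1],uv[0]])
vis=p.copy()
def blobs(m,z,amin,name):
    n,l,s,c=cv2.connectedComponentsWithStats(m)
    for i in range(1,n):
        if s[i,4]>=amin:
            print(name,c[i].round(1),s[i,2:],ray("top",c[i],z)[0].round(4))
# ornaments: bright within the tray
m=np.zeros(p.shape[:2],np.uint8); m[176:230,222:294]=(hsv[176:230,222:294,2]>95)*255
blobs(m,.016,20,"orn")
# wreath hoop: coloured vs grey table
w=np.zeros_like(m); w[172:246,336:410]=((hsv[172:246,336:410,1]>75))*255
cs,_=cv2.findContours(w,cv2.RETR_EXTERNAL,cv2.CHAIN_APPROX_NONE); k=max(cs,key=cv2.contourArea)
e=cv2.minEnclosingCircle(k); f=cv2.fitEllipse(k); print(e,f,ray("top",f[0],.01))
crop=cv2.resize(p[165:250,210:415],None,fx=3.9,fy=3.9,interpolation=cv2.INTER_CUBIC)
crop=np.clip(crop*1.6,0,255).astype(np.uint8)
q=np.load("scene.npz")['p'][125:285,225:445]
q=np.clip(cv2.resize(q,(330,240),interpolation=cv2.INTER_CUBIC)*1.6,0,255).astype(np.uint8)
o=np.zeros((crop.shape[0]+240,crop.shape[1],3),np.uint8);o[:crop.shape[0]]=crop;o[crop.shape[0]:,:330]=q
mm=cv2.resize((m|w)[165:250,210:415],(450,187));o[crop.shape[0]:crop.shape[0]+187,340:790]=mm[:,:,None]
cv2.imwrite("pics/crop.png",o[:,:,::-1])
E
```

```text
star [104  83  57] [ 17 115 104]
house [115  92  66] [ 16 109 115]
pad [107  87  63] [ 16 105 107]
wood [84 60 45] [ 12 118  84]
bead [62 47 40] [10 90 62]
tray [59 44 35] [ 11 104  59]
petal [105  85  60] [ 17 109 105]
orn [276.7 183.3] [ 16  15 123] [0.6291 0.1211 0.016 ]
orn [231.4 187.4] [ 21  16 210] [0.6188 0.2756 0.016 ]
orn [281.7 214.1] [ 16  16 117] [0.5239 0.1062 0.016 ]
orn [236.6 217.6] [ 18  17 216] [0.516  0.2591 0.016 ]
((372.20343017578125, 209.56414794921875), 31.68164825439453) ((371.9284973144531, 209.68812561035156), (59.80734634399414, 61.43788146972656), 142.096923828125) [[ 0.53092144 -0.2011842   0.01      ]]
```

View pics/crop.png

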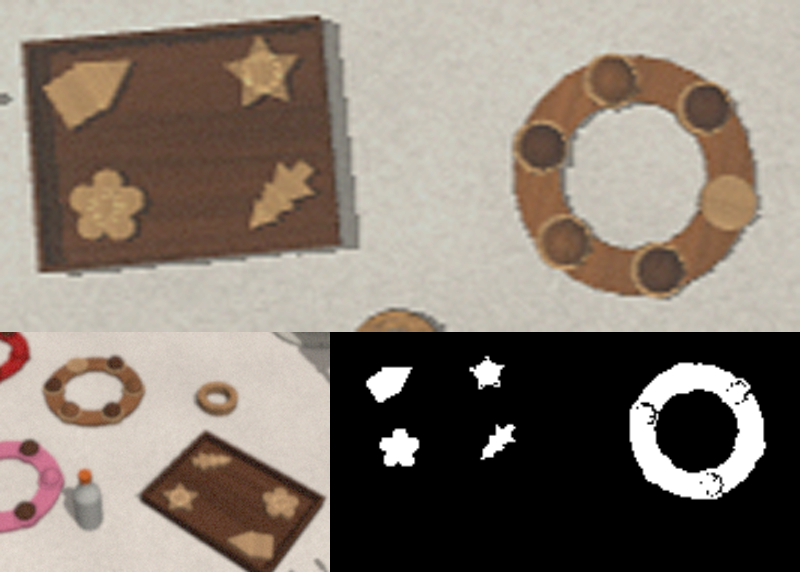

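The crop shows the star at about (277,183.4) in the tray's upper right. The brown wreath has five beads and one flat pale pad, at about (396.7,216.8). I'll get the pad position and cross-check both points in the scene view.

```bash
python3 - <<'E'
from h import *
p=np.load("top.npz")['p']; v=cv2.cvtColor(p,cv2.COLOR_RGB2HSV)
def c(name,v,box,lo,ref,z):
    x0,y0,x1,y1=box; m=((v[y0:y1,x0:x1,2]>lo)&(v[y0:y1,x0:x1,1]>70)).astype(np.uint8)
    n,l,s,cc=cv2.connectedComponentsWithStats(m); i=1+np.argmax(s[1:,4]); q=cc[i]+[x0,y0]
    print(name,ref,q.round(1),s[i,2:],ray(name,q,z)[0].round(4))
c("top",v,(386,204,408,230),96,"pad",.015)
print(ray("top",[(396.7,216.8)],.015))
p2=np.load("scene.npz")['p']; v2=cv2.cvtColor(p2,cv2.COLOR_RGB2HSV)
c("scene",v2,(330,222,360,248),85,"star",.016)
# predicted scene px
k=viewer.camera_info("scene");K=np.array([[k['fx'],0,k['cx']],[0,k['fy'],k['cy']],[0,0,1.]])
print(cv2.projectPoints(np.array([[.629,.121,.016],ray("top",[(396.7,216.8)],.015)[0]]),np.array(k['rvec'],float),np.array(k['tvec'],float),K,np.array(k['dist'],float))[0].reshape(-1,2))
print("glue,pot,reel",ray("top",[(302,136),(170,188),(313,257)],0.1).round(3))
E
```

```text
top pad [396.2 216.5] [ 15  14 152] [ 0.5055 -0.2821  0.015 ]
[[ 0.50452931 -0.283624    0.015     ]]
scene star [344.7 234.9] [ 20  16 196] [0.63   0.1212 0.016 ]
[[344.89802619 234.69639578]
 [275.93597405 145.96850478]]
glue,pot,reel [[0.771 0.029 0.1  ]
 [0.614 0.453 0.1  ]
 [0.385 0.003 0.1  ]]
```

Both views agree: star (0.630, 0.121), bare pad (0.505, -0.283), which is 85 mm from the hoop centre as expected. I'm crossing to the star at 0.25 m.

Call:
drive_tool:
  rows: [-12,-6,0,0,0,0,1,-22,-11,0,0,0,0,1,-24,-11,0,0,0,0,1,-24,-12,0,0,0,0,1,-24,-12,0,0,0,0,1,-24,-12,0,0,0,0,1,-24,-12,0,0,0,0,1,-24,-12,0,0,0,0,1,-24,-12,0,0,0,0,1,-24,-12,0,0,0,0,1,-24,-12,0,0,0,0,1,-24,-11,0,0,0,0,1]

```text
t: 1.3
tcp_pos: [0.4197, 0.3386, 0.2498]
tcp_rot: [[-0.937, 0.349, -0.0], [0.349, 0.937, -0.0], [-0.0, -0.0, -1.0]]
wrist_force: [-0.1, 0.3, 0.8]
finger_gap: -0.0004
grasp_force: 0.0
```

Call:
drive_tool:
  rows: [-24,-12,0,0,0,0,1,-24,-12,0,0,0,0,1,-24,-12,0,0,0,0,1,-24,-12,0,0,0,0,1,-24,-12,0,0,0,0,1,-24,-11,0,0,0,0,1,-24,-11,0,0,0,0,1,-24,-11,0,0,0,0,1,-24,-11,0,0,0,0,1,-24,-11,0,0,0,0,1,-24,-11,0,0,0,0,1,-10,-6,0,0,0,0,1]

```text
t: 2.5
tcp_pos: [0.6305, 0.1186, 0.2491]
tcp_rot: [[-0.937, 0.351, -0.001], [0.351, 0.937, -0.001], [0.001, -0.001, -1.0]]
wrist_force: [-0.3, 0.0, -0.9]
finger_gap: 0.0002
grasp_force: 0.0
```

Call:
drive_tool:
  rows: [0,0,0,0,0,0,1,0,0,0,0,0,0,1,0,0,0,0,0,0,1]

```text
t: 2.8
tcp_pos: [0.629, 0.1221, 0.2503]
tcp_rot: [[-0.938, 0.347, 0.0], [0.347, 0.938, 0.0], [0.0, 0.0, -1.0]]
wrist_force: [-0.4, 0.8, 0.2]
finger_gap: -0.0001
grasp_force: 0.0
```

Call:
drive_tool:
  rows: [0,0,10,0,0,0,1,0,0,18,0,0,0,1,0,0,20,0,0,0,1,0,0,20,0,0,0,1,0,0,20,0,0,0,1,0,0,20,0,0,0,1,0,0,20,0,0,0,1,0,0,20,0,0,0,1,0,0,16,0,0,0,1,0,0,12,0,0,0,1,0,0,8,0,0,0,1,0,0,6,0,0,0,1]

```text
t: 4.0
tcp_pos: [0.6297, 0.1214, 0.0596]
tcp_rot: [[-0.937, 0.348, 0.0], [0.348, 0.937, 0.0], [-0.0, 0.0, -1.0]]
wrist_force: [0.2, -0.1, -0.0]
finger_gap: -0.0002
grasp_force: 0.0
```

Call:
drive_tool:
  rows: [0,0,0,0,0,0,1,0,0,0,0,0,0,1,0,0,0,0,0,0,1,0,0,0,0,0,0,1,0,0,0,0,0,0,1,0,0,0,0,0,0,1,0,0,0,0,0,0,1,0,0,0,0,0,0,1,0,0,0,0,0,0,1,0,0,0,0,0,0,1,0,0,0,0,0,0,1,0,0,0,0,0,0,1]

```text
t: 5.2
tcp_pos: [0.6297, 0.1213, 0.06]
tcp_rot: [[-0.937, 0.348, -0.0], [0.348, 0.937, 0.0], [0.0, 0.0, -1.0]]
wrist_force: [-0.2, -0.1, -0.8]
finger_gap: -0.0003
grasp_force: 0.0
```

```bash
python3 - <<'E'
from h import *
p,d=viewer.snapshot("scene"); q,_=viewer.snapshot("top")
a=np.vstack([cv2.resize(p[120:300,220:460],(640,480)),]);a=np.clip(a*1.5,0,255).astype(np.uint8)
cv2.imwrite("pics/star.png",a[:,:,::-1])
s=robot.state();print(s['t'],s['tcp_pos'])
E
```

```text
5.3 [0.62967288 0.12125214 0.05996447]
```

View pics/star.png

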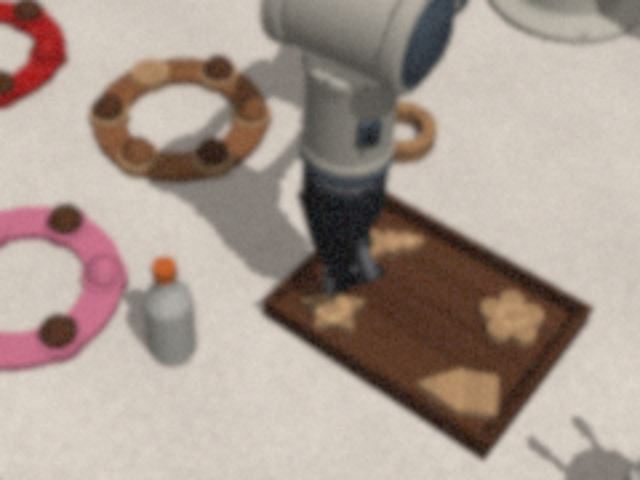

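Call:
drive_tool:
  rows: [0,0,0,0,0,0,1,0,0,0,0,0,0,1,0,0,0,0,0,0,1,0,0,0,0,0,0,1,0,0,0,0,0,0,1,0,0,0,0,0,0,1,0,0,0,0,0,0,1,0,0,0,0,0,0,1,0,0,0,0,0,0,1,0,0,0,0,0,0,1]

```text
t: 6.3
tcp_pos: [0.6297, 0.1213, 0.06]
tcp_rot: [[-0.937, 0.348, 0.0], [0.348, 0.937, -0.0], [-0.0, 0.0, -1.0]]
wrist_force: [-0.1, -0.0, -0.1]
finger_gap: 0.0001
grasp_force: 0.0
```

The fingertips stand just above the star (crop pixel (340,285), star at (335,310)), and they've held there for over 2 s. Now I raise and cross to the pad.

Call:
drive_tool:
  rows: [0,0,-8,0,0,0,1,0,0,-16,0,0,0,1,0,0,-20,0,0,0,1,0,0,-20,0,0,0,1,0,0,-20,0,0,0,1,0,0,-20,0,0,0,1,0,0,-20,0,0,0,1,0,0,-20,0,0,0,1,0,0,-20,0,0,0,1,0,0,-16,0,0,0,1,0,0,-10,0,0,0,1,0,0,0,0,0,0,1]

```text
t: 7.5
tcp_pos: [0.6302, 0.1214, 0.2532]
tcp_rot: [[-0.937, 0.348, 0.005], [0.348, 0.937, 0.001], [-0.004, 0.002, -1.0]]
wrist_force: [-0.7, -0.5, 0.0]
finger_gap: -0.0004
grasp_force: 0.0
```

Call:
drive_tool:
  rows: [0,-8,0,0,0,0,1,0,-16,0,0,0,0,1,-2,-20,0,0,0,0,1,-2,-20,0,0,0,0,1,-2,-20,0,0,0,0,1,-2,-20,0,0,0,0,1,-2,-20,0,0,0,0,1,-2,-20,0,0,0,0,1,-2,-20,0,0,0,0,1,0,-20,0,0,0,0,1,0,-20,0,0,0,0,1,0,-20,0,0,0,0,1]

```text
t: 8.7
tcp_pos: [0.5633, -0.0954, 0.2488]
tcp_rot: [[-0.937, 0.349, -0.002], [0.349, 0.937, 0.0], [0.002, -0.001, -1.0]]
wrist_force: [-0.8, -0.1, 0.1]
finger_gap: 0.0
grasp_force: 0.0
```

Call:
drive_tool:
  rows: [0,-20,0,0,0,0,1,0,-20,0,0,0,0,1,-2,-20,0,0,0,0,1,-2,-20,0,0,0,0,1,-2,-20,0,0,0,0,1,-2,-20,0,0,0,0,1,-2,-20,0,0,0,0,1,0,-20,0,0,0,0,1,0,-20,0,0,0,0,1,0,-12,0,0,0,0,1,0,-6,0,0,0,0,1,0,0,0,0,0,0,1]

```text
t: 9.9
tcp_pos: [0.5046, -0.2832, 0.2495]
tcp_rot: [[-0.937, 0.349, -0.001], [0.349, 0.937, 0.0], [0.001, 0.0, -1.0]]
wrist_force: [0.1, 0.5, 0.4]
finger_gap: 0.0
grasp_force: 0.0
```

Call:
drive_tool:
  rows: [0,0,10,0,0,0,1,0,0,18,0,0,0,1,0,0,20,0,0,0,1,0,0,20,0,0,0,1,0,0,20,0,0,0,1,0,0,20,0,0,0,1,0,0,20,0,0,0,1,0,0,20,0,0,0,1,0,0,16,0,0,0,1,0,0,12,0,0,0,1,0,0,8,0,0,0,1,0,0,6,0,0,0,1]

```text
t: 11.1
tcp_pos: [0.5053, -0.2825, 0.0595]
tcp_rot: [[-0.937, 0.348, 0.0], [0.348, 0.937, -0.0], [-0.0, 0.0, -1.0]]
wrist_force: [-0.2, 0.3, 1.3]
finger_gap: 0.0003
grasp_force: 0.0
```

Call:
drive_tool:
  rows: [0,0,0,0,0,0,1,0,0,0,0,0,0,1,0,0,0,0,0,0,1,0,0,0,0,0,0,1,0,0,0,0,0,0,1,0,0,0,0,0,0,1,0,0,0,0,0,0,1,0,0,0,0,0,0,1,0,0,0,0,0,0,1,0,0,0,0,0,0,1,0,0,0,0,0,0,1,0,0,0,0,0,0,1]

```text
t: 12.3
tcp_pos: [0.5052, -0.2827, 0.06]
tcp_rot: [[-0.937, 0.348, -0.0], [0.348, 0.937, 0.0], [0.0, 0.0, -1.0]]
wrist_force: [0.4, -0.2, -0.4]
finger_gap: -0.0003
grasp_force: 0.0
```

```bash
python3 - <<'E'
from h import *
p,d=viewer.snapshot("scene")
a=np.clip(cv2.resize(p[100:280,220:460],(640,480))*1.5,0,255).astype(np.uint8)
cv2.imwrite("pics/pad.png",a[:,:,::-1])
E
```

```text
(no output)
```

View pics/pad.png

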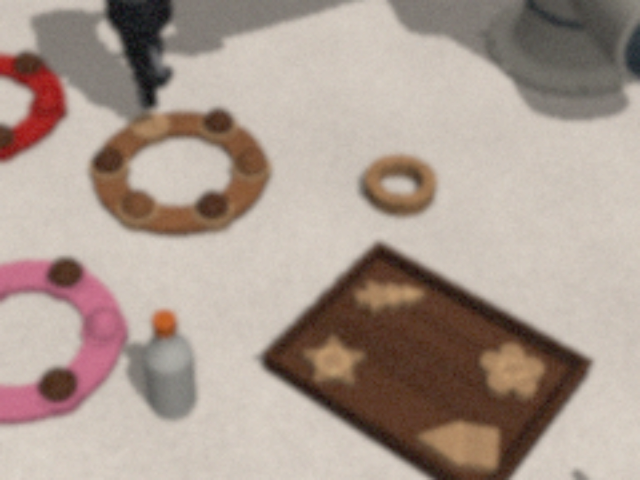

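Call:
drive_tool:
  rows: [0,0,0,0,0,0,1,0,0,0,0,0,0,1,0,0,0,0,0,0,1,0,0,0,0,0,0,1,0,0,0,0,0,0,1,0,0,0,0,0,0,1,0,0,0,0,0,0,1,0,0,0,0,0,0,1,0,0,0,0,0,0,1,0,0,0,0,0,0,1]

```text
t: 13.35
tcp_pos: [0.5052, -0.2827, 0.06]
tcp_rot: [[-0.937, 0.348, -0.0], [0.348, 0.937, -0.0], [-0.0, -0.0, -1.0]]
wrist_force: [0.5, -0.6, -0.2]
finger_gap: -0.0001
grasp_force: 0.0
```

Call:
drive_tool:
  rows: [0,0,-8,0,0,0,1,0,0,-16,0,0,0,1,0,0,-20,0,0,0,1,0,0,-20,0,0,0,1,0,0,-20,0,0,0,1,0,0,-20,0,0,0,1,0,0,-20,0,0,0,1,0,0,-20,0,0,0,1,0,0,-20,0,0,0,1,0,0,-16,0,0,0,1,0,0,-10,0,0,0,1,0,0,0,0,0,0,1]

```text
t: 14.55
tcp_pos: [0.5057, -0.2829, 0.253]
tcp_rot: [[-0.937, 0.348, 0.004], [0.348, 0.937, -0.002], [-0.004, -0.001, -1.0]]
wrist_force: [0.4, 0.4, 0.5]
finger_gap: 0.0001
grasp_force: 0.0
```

Call:
drive_tool:
  rows: [0,0,0,0,0,0,1,0,0,0,0,0,0,1,0,0,0,0,0,0,1,0,0,0,0,0,0,1]

```text
t: 14.95
tcp_pos: [0.505, -0.2825, 0.2491]
tcp_rot: [[-0.937, 0.348, -0.001], [0.348, 0.937, 0.001], [0.001, 0.0, -1.0]]
wrist_force: [-0.5, 0.5, -0.2]
finger_gap: 0.0005
grasp_force: 0.0
```

The picture shows the fingertips (148,105) just above the bare pad (150,125), with the ornaments and bystanders in view undisturbed. The hand is now raised to 0.249 m.

```bash
python3 -c "
from cell import order; print(order.close_job())"
```

```text
the job is handed in; nothing more can be done
None
```

I pointed at the star for about 2.3 s and then at the bare pad for about 2.2 s, both from about 25 mm above, then raised the hand to 0.25 m with no sign of contact and handed the job in; no verdict was returned.

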